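Cold-press a resin specimen block and let the sprung arm up slowly

TASK

The clear resin specimen block's new base plate has to be pressed on: move the block from its stand into the nest of the spring press, lying flat and centred end to end; it is boxed in at its ends on the stand and along its sides in the nest, so set it down on the bench on the way and take it again by its ends, without dropping it. Then pull the press arm right down to its stop, so that the pad squeezes the block, and hold it there for about a second. Keep hold of the arm while its spring takes it back, so that it rises slowly (about three seconds) all the way up and never snaps; leave the block in the nest and everything else where it stands.

Things in the scene. Friction and masses are not known exactly. Their poses are not given: they have to be found in the camera images.
- block_center (a point): centre of the loose block to be pressed: clear resin with an insect, 36 (its x) x 64 (its y, the long way) x 17 mm high, about 46 g; z up. At the start it lies on the stand with its long way along the stand's y; fingertips that reach below its underside there would strike the bench when it is set down
- block: the same block; origin at the centre of its underside, same axes
- stand_bed (a point): white fixed stand, 84 x 104 mm foot 6 mm thick; this point is the centre of its bed's top, 26 mm above the bench, on which the block lies. The bed is only 30 mm wide (x), so the block overhangs it by 3 mm on both long sides, which are free to grasp; walls 6 mm thick, 30 mm wide, stand 2 mm beyond both ends (y) of the block, 24 mm higher than the bed
- press_nest (a point): centre of the bed's top in the grey press, 30 mm above the bench; x points to the hinge, y along the nest, z up. Bed 54 mm long (y): a centred block overhangs 5 mm at both ends, free to grasp. Two walls along y, 58 long, 44 apart inside, 6 thick, 24 mm above the bed (7 above the block). Base plate 10 mm thick; stop post 20 mm thick, 65 high, 60 mm off at -x. The raised arm leaves 70 mm free at +x
- press_hinge (a point): the arm's hinge axis (parallel to the press's y), 130 mm along the press's x from the nest's centre, 72 mm above the bench
- press_handle (a point): middle of the press arm's crossbar, 200 mm from the hinge axis. The crossbar is round, 116 mm long, parallel to the press's y; its two blue grip sleeves, 13.6 mm thick, reach from 16 to 56 mm either side of the middle, and the 24 mm wide arm joins it in the middle, so pinch a sleeve about 36 mm to one side. This point turns with the arm
- press_arm (a joint): angle of the press arm: 0 = level, on its lower stop (pad on a block squeezed by 5 mm, handle 200 mm from the hinge towards the robot, at hinge height); 1.35 = upper stop, almost upright, where it starts and where its spring always drives it. The handle is at hinge + 200 mm x (-cos along press x, +sin up). Handle force against the spring: about 1 N at the top to 9 N at the lower stop. If let go while down it snaps up at many rad/s
- press_pad (a joint): travel of the sprung pad under the arm: 0 = free, about 0.005 when the arm is fully down on the block; the rubber pad is 28 x 46 mm, 130 mm from the hinge, above the nest when the arm is down; its spring pushes with about 3 to 7 N
- petri: bystander: petri dish, 68 mm across, 15 mm high; origin under its centre
- dropper: bystander: dropper bottle with blue cap, 33 mm across, 85 mm high; origin under its centre
- tape: bystander: roll of tan tape lying flat, 96 mm across, 25 mm high; origin under its centre
- marker: bystander: black and white marker pen lying down, 135 x 17 x 16 mm, long along its y; origin under its middle

How it is judged:
By the outcome, as a careful person would: the job done as asked, in the order asked, and still so for the second after the job is handed in, with the robot touching nothing.
It also fails if it takes over 72 s, if anything falls off the work surface, if the arm or the gripper's body presses on something with over 40 N, if the wrist force passes 120 N, or if a joint passes its speed limit or range.

ROBOT

A 6-joint arm with a two-finger parallel gripper is mounted at the origin on a cart in front of the work surface, level with it; the furniture and walls round the work are solid. World frame = base frame: x ahead of the robot, y to its left, z up, the work surface at z = 0. Lengths are in m, angles in rad, forces in N, time in s.
With the tool pointing down it reaches from about 0.325 to 0.9 m from the base axis. Payload 6.1 kg.
Tool frame: the origin (TCP) lies midway between the tips of the shut fingers; the grasp point (between the pads) lies 19 mm behind it; x points along the fingers, y is the direction in which the jaws open and shut, and the axes are right-handed (so a half turn about x gives the same grasp; the last joint's range is limited). The gripper opens to 85 mm and grips with 20 to 120 N. Pads are 22 mm wide; open, the fingers measure 114 mm over their backs; the gripper's body (76 mm by 85 mm) begins 54 mm behind the grasp point. The pads swing forward as they close: fully open they stand 13 mm farther back than shut.
Start: joints at [-1.435, 0.22, 1.526, -0, 1.395, -0.126], TCP at [0.162, -0.604, 0.199] pointing down, gripper open.
Joint ranges: [-2.98, 2.98], [-0.91, 2.08], [0.09, 2.57], [-1.24, 4.39], [0.2, 2.65], [-2.68, 2.68]. Speed limits (rad/s): [2.57, 2.57, 3.01, 3.14, 3.14, 3.14].

INTERFACE

Orientations are given as [roll, pitch, yaw] about the fixed x, y, z axes, in that order (R = Rz(yaw) Ry(pitch) Rx(roll)).
In Python, from plant import movep, move_l, set_joints, gripper_to, hold, inverse_kinematics, observe, get_image, get_calibration, Unreachable, job_done gives the robot as it stands. Calls block until the motion is done:
- movep(position, orientation): joint-space move of the TCP to a pose.
- move_l(position, feed=0.15, rotation=None, max_force=None): straight line of the TCP; rotation=None keeps the orientation; feed is the mean speed in m/s. With max_force (N) it stops when the force on the tool has changed by that much, and returns True; else False.
- set_joints(angles): joint-space move.
- gripper_to(opening, f_grip=None): finger opening in m; f_grip is the grip in N (None keeps the last); returns when the fingers have stopped.
- hold(seconds).
- inverse_kinematics(position, orientation): joint angles nearest the present ones, or None.
- observe(): the state.
- get_image(name): name is "scene" or "top" or "wrist"; returns (picture, depth): 420x560x3 uint8, red, green, blue; 420x560 float32, m along the optical axis (not along the pixel's ray), 0 where there is no reading.
- get_calibration(name): a dict with "intrinsics" (3x3 intrinsics, pixels), "dist_coeffs" ([k1, k2, p1, p2, k3] as OpenCV has them; the pictures are not rectified), "world_from_camera" (4x4, takes a point from camera to world coordinates). Camera axes: x right, y down, z forward; pixel columns grow to the right and rows downward; lengths in m; the calibration is good to about 2 mm. A picture is of the moment at which its call begins: read the wrist's pose just before it. get_calibration takes no time and is no camera call; for the wrist camera it gives the pose at the moment of the call.
A pose or a line that the arm cannot do raises Unreachable and nothing moves.
- job_done(): hands the job in, once; it reports no verdict.
The state is a dict: "time_s": time; "q": joint angles; "joint_velocities": joint speeds; "joint_torque": joint torques, N m; "eef_pos": TCP position; "tcp_rot": TCP orientation; "ft_force": force on the tool from outside, world axes, zero at the start; "torque": the same for the moment, N m; "opening": finger opening in m.
Only numpy, scipy, OpenCV 4.12 (cv2) and the standard library are available. Lean on these libraries where they do the work, as an engineer would, in place of code of your own. Each camera call takes 0.05 s, during which the arm holds its last target.

## Working session

There is one attempt and no reset: what is moved stays moved. The work goes in short steps, each a Python script; the robot and the scene stay as the last script left them, time stands still between calls to the robot, and variables do not carry over. Pictures are saved under pics/ and viewed, and the job is handed in when it is done.

```bash
ls; mkdir -p pics
python3 - <<'E'
from plant import *
import cv2,numpy as np
for n in ["scene","top","wrist"]:
    im,d=get_image(n); c=get_calibration(n)
    cv2.imwrite(f"pics/{n}0.png",im[:,:,::-1]); np.savez(f"{n}0.npz",im=im,d=d,T=c["world_from_camera"],K=c["intrinsics"],D=c["dist_coeffs"])
    print(n,np.round(c["world_from_camera"],3).tolist(),np.round(c["intrinsics"],1).tolist(),c["dist_coeffs"])
print(observe())
E
```

```text
pics
scene [[0.815, -0.23, 0.531, -0.341], [-0.579, -0.326, 0.747, -1.305], [0.001, -0.917, -0.399, 0.764], [0.0, 0.0, 0.0, 1.0]] [[542.9, 0.0, 269.7], [0.0, 542.9, 203.8], [0.0, 0.0, 1.0]] [-0.16464841  0.          0.          0.          0.        ]
top [[0.013, -0.995, 0.1, 0.446], [-1.0, -0.014, -0.002, 0.025], [0.003, -0.1, -0.995, 1.827], [0.0, 0.0, 0.0, 1.0]] [[514.9, 0.0, 273.5], [0.0, 514.9, 210.0], [0.0, 0.0, 1.0]] [0.03643289 0.         0.         0.         0.        ]
wrist [[0.258, -0.922, -0.288, 0.235], [-0.966, -0.247, -0.075, -0.585], [-0.002, 0.298, -0.955, 0.372], [0.0, 0.0, 0.0, 1.0]] [[350.7, 0.0, 279.6], [0.0, 350.7, 211.8], [0.0, 0.0, 1.0]] [-0.06568228  0.          0.          0.          0.        ]
{'time_s': 0.15, 'q': array([-1.43510309e+00,  2.21066908e-01,  1.52736122e+00, -1.86600197e-07,
        1.39464511e+00, -1.26112836e-01]), 'joint_velocities': array([ 1.95615856e-04, -4.14600206e-03, -5.42414139e-03,  2.15487863e-06,
       -9.50111210e-04, -5.23571966e-04]), 'joint_torque': array([ 4.81955994e-04, -4.97484612e+01, -3.89903963e+01, -3.09869602e-04,
        7.13629954e-03,  3.36992514e-06]), 'eef_pos': array([ 0.16168615, -0.60320556,  0.19863013]), 'tcp_rot': array([-1.69678511,  1.56931574,  1.70661364]), 'ft_force': array([ 0.06969737, -0.3907029 ,  0.52213791]), 'torque': array([-0.05978447, -0.00019381,  0.08188848]), 'opening': 0.08566022793333178}
```

View pics/scene0.png

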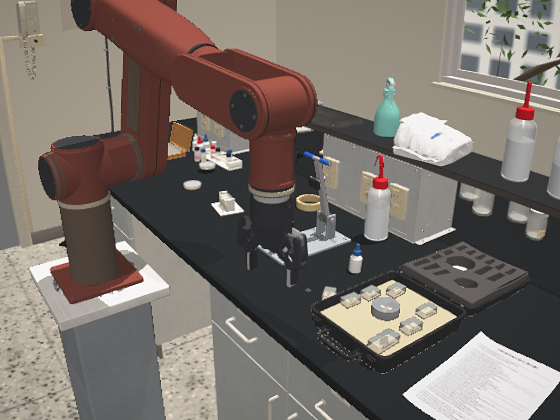

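View pics/top0.png

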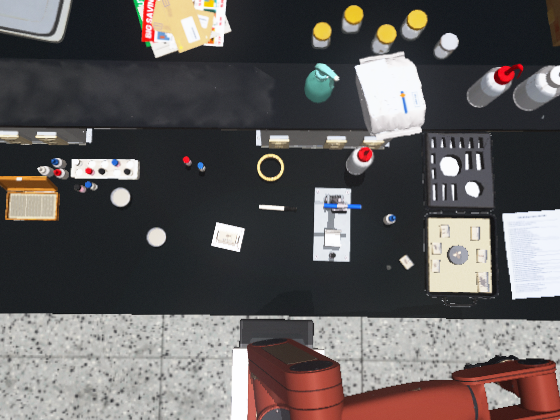

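View pics/wrist0.png

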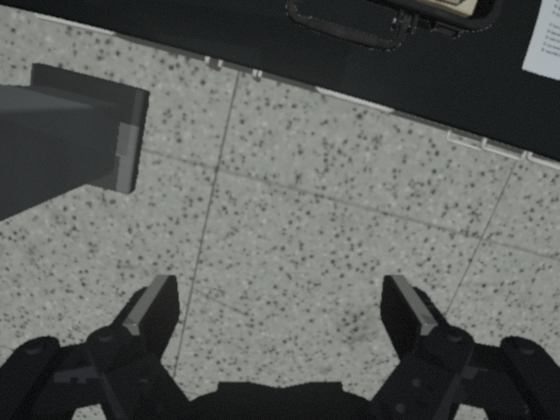

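```bash
cat > h.py <<'E'
import numpy as np,cv2
def ray(f,u,v):
    z=np.load(f); p=cv2.undistortPoints(np.array([[[u,v]]],float),z['K'],z['D'])[0,0]
    T=z['T']; return T[:3,3],T[:3,:3]@np.array([p[0],p[1],1.])
def onz(f,u,v,h):
    o,d=ray(f,u,v); return o+d*(h-o[2])/d[2]
def dep(f,u,v):
    z=np.load(f); o,d=ray(f,u,v); return o+d*z['d'][int(round(v)),int(round(u))]
def proj(f,P):
    z=np.load(f);T=np.linalg.inv(z['T'])
    return cv2.projectPoints(np.atleast_2d(P).astype(float),cv2.Rodrigues(T[:3,:3])[0],T[:3,3],z['K'],z['D'])[0][:,0]
def snap(n,tag):
    from plant import get_image,get_calibration
    c=get_calibration(n); im,d=get_image(n)
    cv2.imwrite(f"pics/{tag}.png",im[:,:,::-1]); np.savez(f"{tag}.npz",im=im,d=d,T=c["world_from_camera"],K=c["intrinsics"],D=c["dist_coeffs"])
E
python3 - <<'E'
from h import *
im=cv2.imread('pics/top0.png')[150:270,190:410]
cv2.imwrite('pics/topc.png',cv2.resize(im,None,fx=3.6,fy=3.6,interpolation=cv2.INTER_CUBIC))
for n,u,v,h in [("stand",228,236,.04),("nest",332,240,.03),("handle",342,206,.267),("petri",156,237,.015),("tape",270,167,.025),("marker",278,208,.016),("drop",390,219,.085)]:
    print(n,onz('top0.npz',u,v,h).round(3),dep('top0.npz',u,v).round(3))
E
```

```text
stand [0.533 0.179 0.04 ] [0.533 0.179 0.036]
nest [ 0.525 -0.183  0.03 ] [ 0.525 -0.183  0.029]
handle [ 0.618 -0.186  0.267] [ 0.618 -0.185  0.271]
petri [0.528 0.433 0.015] [0.528 0.434 0.013]
tape [0.781 0.037 0.025] [ 0.786  0.037 -0.003]
marker [0.636 0.007 0.016] [0.636 0.007 0.017]
drop [ 0.596 -0.373  0.085] [ 0.598 -0.378  0.063]
```

View pics/topc.png

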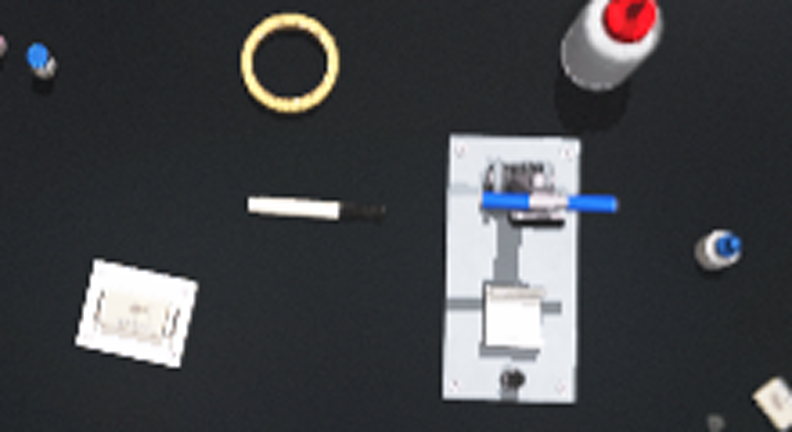

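Run:
```python
from h import *
from plant import *
p2=np.pi/2
def tst(p,psi,pitch=p2):
    q=inverse_kinematics(p,[0,pitch,psi]); print(p,round(psi,2),round(pitch,2),None if q is None else np.round(q,2))
tst([.533,.179,.2],-1.796); tst([.48,0,.1],0);tst([.525,-.183,.05],0);tst([.525,-.183,.05],3.14)
tst([.525,-.183,.2],0)
for psi in (0,3.14159):
  for t in (-.6,-.3,0,.3,.6):
    for p in ([.455,-.15,.06],[.618,-.15,.26]): tst(p,psi,p2+t)
movep([.533,.15,.24],[0,p2,-1.796]); snap("wrist","w_stand"); print(observe()['time_s'],observe()['eef_pos'],observe()['q'])
movep([.53,-.183,.36],[0,p2,3.14159]) if 0 else None
```

```text
[0.533, 0.179, 0.2] -1.8 1.57 [ 0.18  0.07  1.69 -0.    1.38  0.41]
[0.48, 0, 0.1] 0 1.57 [-0.16 -0.03  1.99  0.    1.18 -1.74]
[0.525, -0.183, 0.05] 0 1.57 [-0.48  0.21  1.83  0.    1.09 -2.05]
[0.525, -0.183, 0.05] 3.14 1.57 [-0.48  0.21  1.83 -0.    1.09  1.1 ]
[0.525, -0.183, 0.2] 0 1.57 [-0.48  0.06  1.71  0.    1.38 -2.05]
[0.455, -0.15, 0.06] 0 0.97 None
[0.618, -0.15, 0.26] 0 0.97 [-0.53 -0.24  1.99  0.37  0.89 -2.26]
[0.455, -0.15, 0.06] 0 1.27 [-0.62 -0.22  2.28  0.23  0.85 -2.32]
[0.618, -0.15, 0.26] 0 1.27 [-0.43 -0.03  1.71  0.13  1.19 -2.04]
[0.455, -0.15, 0.06] 0 1.57 [-0.48  0.02  2.02  0.    1.1  -2.05]
[0.618, -0.15, 0.26] 0 1.57 [-0.36  0.22  1.42  0.    1.51 -1.93]
[0.455, -0.15, 0.06] 0 1.87 [-0.4   0.28  1.76 -0.12  1.38 -1.93]
[0.618, -0.15, 0.26] 0 1.87 [-0.31  0.48  1.11 -0.09  1.83 -1.89]
[0.455, -0.15, 0.06] 0 2.17 [-0.34  0.54  1.51 -0.19  1.66 -1.87]
[0.618, -0.15, 0.26] 0 2.17 [-0.27  0.77  0.79 -0.18  2.16 -1.9 ]
[0.455, -0.15, 0.06] 3.14 0.97 [-0.34  0.54  1.51 -0.19  1.66  1.27]
[0.618, -0.15, 0.26] 3.14 0.97 [-0.27  0.77  0.79 -0.18  2.16  1.24]
[0.455, -0.15, 0.06] 3.14 1.27 [-0.4   0.28  1.76 -0.12  1.38  1.21]
[0.618, -0.15, 0.26] 3.14 1.27 [-0.31  0.48  1.11 -0.09  1.83  1.25]
[0.455, -0.15, 0.06] 3.14 1.57 [-0.48  0.02  2.02 -0.    1.1   1.09]
[0.618, -0.15, 0.26] 3.14 1.57 [-0.36  0.22  1.42 -0.    1.51  1.21]
[0.455, -0.15, 0.06] 3.14 1.87 [-0.62 -0.22  2.28  0.23  0.85  0.82]
[0.618, -0.15, 0.26] 3.14 1.87 [-0.43 -0.03  1.71  0.13  1.19  1.1 ]
[0.455, -0.15, 0.06] 3.14 2.17 [-0.82 -0.41  2.52  0.68  0.71  0.3 ]
[0.618, -0.15, 0.26] 3.14 2.17 [-0.53 -0.24  1.99  0.37  0.89  0.88]
3.15 [0.53321584 0.14928653 0.23993947] [ 1.30663573e-01  2.55642775e-02  1.66399776e+00 -1.64812041e-04
  1.45212039e+00  3.57087793e-01]
```

View pics/w_stand.png

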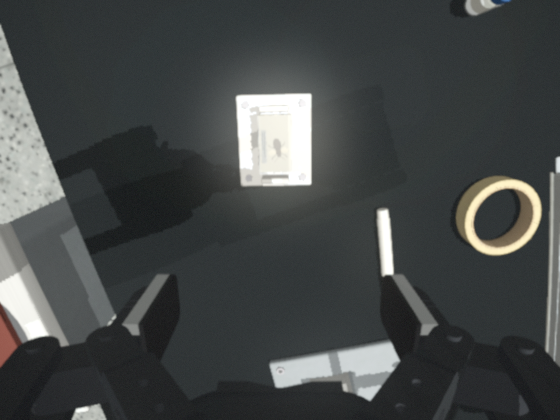

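Run:
```python
from h import *
im=cv2.imread('pics/w_stand.png')[85:195,225:325]
cv2.imwrite('pics/ws_c.png',cv2.resize(im,None,fx=5.4,fy=5.4,interpolation=cv2.INTER_CUBIC))
```

```text
(no output)
```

View pics/ws_c.png

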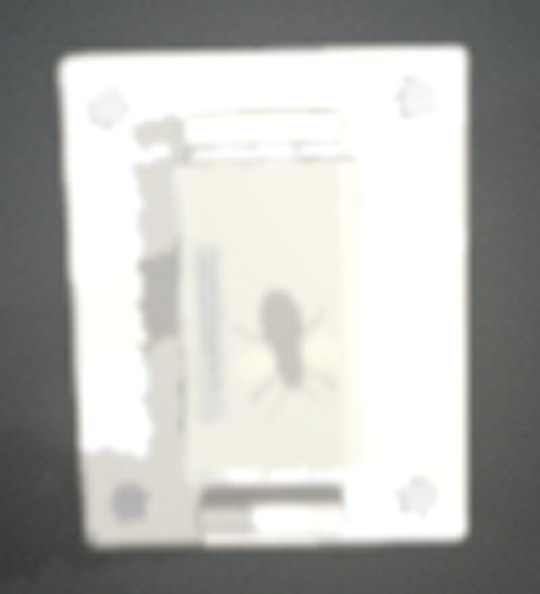

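Run:
```python
from h import *
f='w_stand.npz'
def q(c,h):
    P=np.array([onz(f,225+u/5.4-.4,85+v/5.4-.4,h)for u,v in c]); 
    ctr=P.mean(0); e=(P[0]+P[1]-P[2]-P[3])/2; e2=(P[1]+P[2]-P[0]-P[3])/2
    print(P.round(4).tolist(),ctr.round(4),'len',np.linalg.norm(e),np.linalg.norm(e2),'yaw',np.arctan2(-e[0],e[1]),np.arctan2(e2[1],e2[0]))
q([(60,58),(468,46),(466,540),(88,545)],.006)
q([(183,162),(354,162),(352,472),(188,472)],.043)
print(dep(f,275,140))
```

```text
[[0.505, 0.2412, 0.006], [0.5872, 0.2246, 0.006], [0.5658, 0.1229, 0.006], [0.4845, 0.1405, 0.006]] [0.5356 0.1823 0.006 ] len 0.10336687549542295 0.08356500797922804 yaw -0.204043264619716 -0.20681380296469182
[[0.527, 0.2159, 0.043], [0.5585, 0.2086, 0.043], [0.5452, 0.1505, 0.043], [0.5136, 0.1578, 0.043]] [0.5361 0.1832 0.043 ] len 0.05957825515277811 0.03242744931414285 yaw -0.22633499877409666 -0.22770730922955354
[0.53754616 0.18702657 0.04346019]
```

Run:
```python
from h import *
from plant import *
p2=np.pi/2
movep([.50,-.183,.36],[0,p2,np.pi]); snap("wrist","w_press"); print(observe()['time_s'],observe()['eef_pos'])
```

```text
4.5333 [ 0.50018851 -0.18188983  0.3593304 ]
```

View pics/w_press.png

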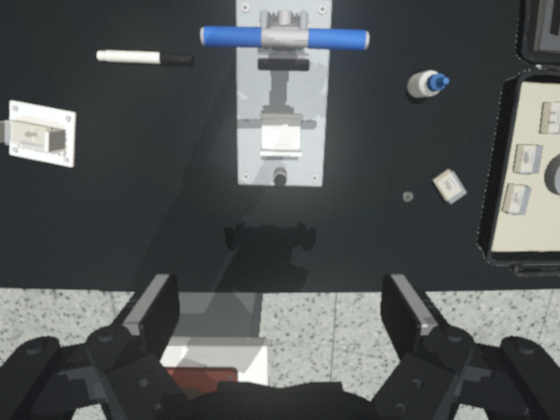

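Run:
```python
from h import *
im=cv2.imread('pics/w_press.png')[0:200,190:380]
im=cv2.resize(im,None,fx=3,fy=3,interpolation=cv2.INTER_CUBIC)
cv2.imwrite('pics/wp_c.png',im)
im=cv2.imread('pics/w_press.png')[100:200,230:340]
cv2.imwrite('pics/wp_d.png',cv2.resize(im,None,fx=6,fy=6,interpolation=cv2.INTER_CUBIC))
```

```text
(no output)
```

View pics/wp_c.png

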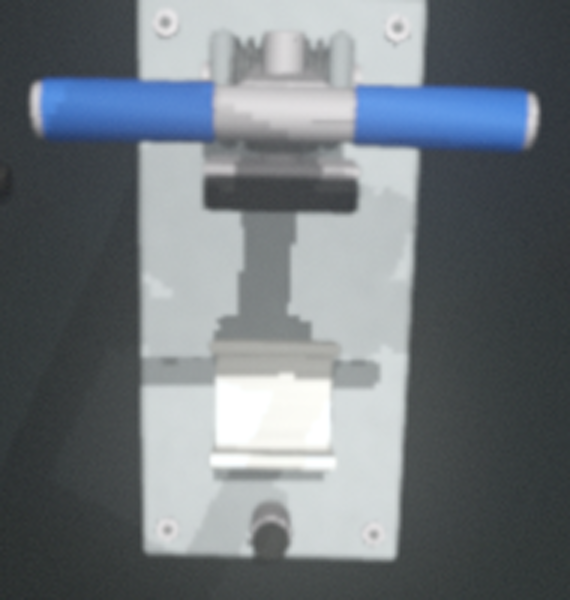

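View pics/wp_d.png

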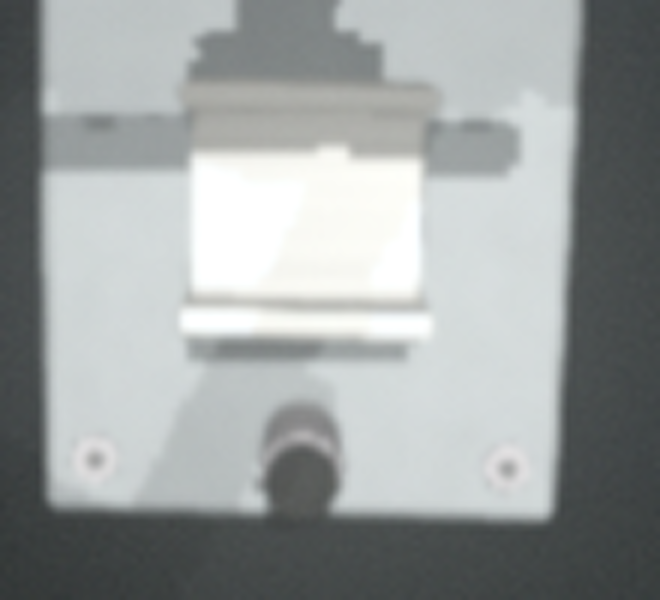

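Run:
```python
from h import *
f='w_press.npz'
D=lambda u,v,h:onz(f,230+u/6-.4,100+v/6-.4,h)
C=lambda u,v,h:onz(f,190+u/3-.33,v/3-.33,h)
a=[D(182,80,.054),D(440,85,.054),D(433,338,.054),D(180,336,.054)]
a=np.array(a);print(a.round(4).tolist(),a.mean(0))
print('len',np.linalg.norm(a[0]-a[1]),np.linalg.norm(a[3]-a[2]),'wid',np.linalg.norm(a[0]-a[3]),np.linalg.norm(a[1]-a[2]))
def yaw(l,r): e=l-r; return np.arctan2(-e[0],e[1])
print('yaw',yaw(a[0],a[1]),yaw(a[3],a[2]))
b=[D(190,200,.03),D(422,200,.03),D(190,295,.03),D(422,297,.03)];print('bed',np.round(b,4).tolist())
print('base edge yaw',yaw(D(48,508,.01),D(552,518,.01)),D(48,508,.01),D(552,518,.01))
L=[C(140,250,.01),C(145,540,.01)];R=[C(417,250,.01),C(398,540,.01)];print(np.round(L+R,4).tolist(),[np.arctan2((x[0]-x[1])[1],(x[0]-x[1])[0]) for x in (L,R)])
s=[C(165,22,.01),C(397,27,.01),C(373,534,.01),C(167,529,.01)];print('screws',np.round(s,4).tolist(),np.mean(s,0).round(4),yaw(s[0],s[1]),yaw(s[3],s[2]))
hz=.267+.0068
# handle ends: left face x=37.. right 537, centre rows 108,121
print('handle',C(38,107,.267),C(535,120,.267),(C(38,107,.267)+C(535,120,.267))/2)
print('handle dep',dep(f,203,36),dep(f,345,40),dep(f,240,37.5), 'bedd',dep(f,280,140),'post',C(302,0,.065)*0,D(302,480,.065))
print('top cam nest pred',proj('top0.npz',[.525,-.183,.03]))
```

```text
[[0.5636, -0.157, 0.054], [0.5626, -0.2138, 0.054], [0.5067, -0.2132, 0.054], [0.5071, -0.1557, 0.054]] [ 0.5349969  -0.18491883  0.054     ]
len 0.056828547116279014 0.05754042382348276 wid 0.05651236179409967 0.055881068868401454
yaw -0.017674503664865185 -0.00668120340250206
bed [[0.5356, -0.1571, 0.03], [0.5356, -0.2116, 0.03], [0.5134, -0.1568, 0.03], [0.513, -0.2119, 0.03]]
base edge yaw -0.019019499986961664 [ 0.45696973 -0.11886614  0.01      ] [ 0.45452941 -0.24715677  0.01      ]
[[0.6037, -0.1217, 0.01], [0.4641, -0.1197, 0.01], [0.6039, -0.2522, 0.01], [0.4643, -0.2479, 0.01]] [np.float64(-0.013995459977354834), np.float64(-0.03053358983215985)]
screws [[0.7022, -0.1356, 0.01], [0.7003, -0.24, 0.01], [0.4674, -0.2352, 0.01], [0.4698, -0.131, 0.01]] [ 0.5849 -0.1855  0.01  ] -0.01859022287937766 -0.023425241067087675
handle [ 0.62248758 -0.12921293  0.267     ] [ 0.61984853 -0.24511818  0.267     ] [ 0.62116806 -0.18716556  0.267     ]
handle dep [ 0.62109811 -0.13078298  0.27253984] [ 0.61853726 -0.22802971  0.27230094] [ 0.61988743 -0.15613407  0.27250302] bedd [ 0.5257     -0.18350464  0.02959314] post [ 0. -0.  0.] [ 0.47607882 -0.18349004  0.065     ]
top cam nest pred [[332.02614705 239.94855451]]
```

Run:
```python
from h import *
from plant import *
p2=np.pi/2; psi=-.21-p2
gripper_to(.065)
movep([.536,.183,.11],[0,p2,psi])
r=move_l([.536,.183,.026],feed=.08,max_force=6); o=observe(); print(r,o['eef_pos'],o['time_s'],o['ft_force'])
gripper_to(.02,f_grip=30); o=observe(); print(o['opening'],o['eef_pos'],o['ft_force'],o['time_s'])
snap("wrist","w_pick")
```

```text
False [0.53662768 0.18311983 0.02666187] 7.7083 [ 0.97697886 -0.369899   -0.24692633]
0.019667790520181142 [0.53600476 0.18299247 0.02605527] [ 0.33773726 -0.24709914 -0.14447976] 8.2083
```

View pics/w_pick.png

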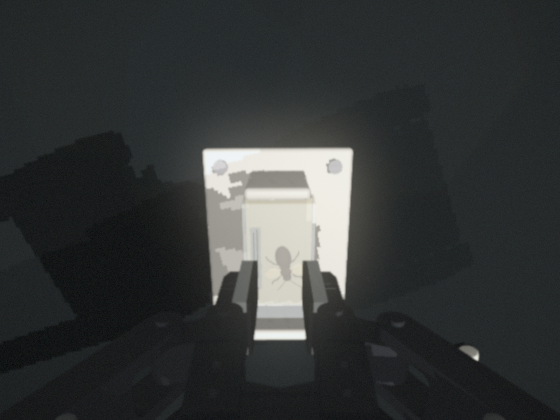

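Run:
```python
from h import *
f='w_pick.npz'
print(proj(f,[[.536,.183,.026],[.536,.183,.043],[.536,.183,.045]]))
for u,v in [(250,265),(315,265),(248,290),(320,290),(240,240),(280,220),(283,255),(280,325),(280,192),(280,180),(212,230),(345,200),(235,300),(280,380)]: print(u,v,dep(f,u,v).round(4))
im=cv2.imread('pics/w_pick.png')[160:360,190:370]
im=np.clip(im.astype(float)*2,0,255).astype(np.uint8)
cv2.imwrite('pics/wpk.png',cv2.resize(im,None,fx=3.3,fy=3,interpolation=cv2.INTER_CUBIC))
```

```text
[[279.01241439 248.91127509]
 [278.9923205  262.7327039 ]
 [278.98971449 264.53038293]]
250 265 [0.5262 0.1951 0.0657]
315 265 [0.5529 0.1893 0.0655]
248 290 [0.5269 0.1946 0.0857]
320 290 [0.5527 0.1894 0.0862]
240 240 [0.5126 0.1846 0.0051]
280 220 [0.5411 0.2043 0.0423]
283 255 [0.5386 0.1859 0.0412]
280 325 [0.5291 0.1484 0.0439]
280 192 [0.5443 0.2194 0.0495]
280 180 [0.5447 0.2212 0.0331]
212 230 [0.4976 0.194  0.0041]
345 200 [0.5776 0.196  0.005 ]
235 300 [0.5234 0.1963 0.0941]
280 380 [ 0.5125  0.0704 -0.0022]
```

View pics/wpk.png

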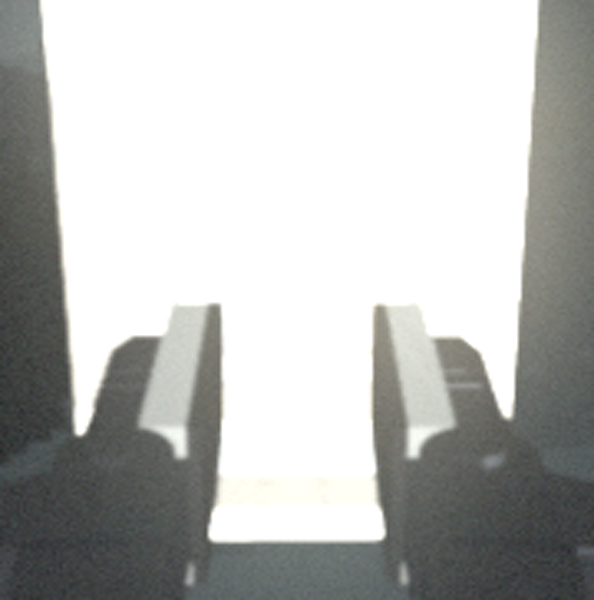

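Run:
```python
from h import *
f='w_press.npz'  # TCP .5002,-.1819,.3593, psi=pi
for u,v in [(172,280),(388,280),(165,285),(395,285),(150,300),(410,300)]: print(u,v,(dep(f,u,v)-[.5002,-.1819,.3593]).round(4))
f='w_pick.npz'
z=np.load(f)
for v in range(256,300,4): print(v,[ (u,dep(f,u,v).round(3).tolist()) for u in (248,254,306,312)])
```

```text
172 280 [0.0092 0.0412 0.0497]
388 280 [ 0.0099 -0.0442  0.0508]
165 285 [0.0109 0.0416 0.0569]
395 285 [ 0.0109 -0.0452  0.0565]
150 300 [0.011  0.0435 0.0677]
410 300 [ 0.0109 -0.0472  0.0672]
256 [(248, [0.522, 0.19, 0.043]), (254, [0.525, 0.188, 0.041]), (306, [0.55, 0.183, 0.041]), (312, [0.552, 0.183, 0.042])]
260 [(248, [0.525, 0.195, 0.061]), (254, [0.528, 0.195, 0.061]), (306, [0.55, 0.19, 0.06]), (312, [0.552, 0.189, 0.06])]
264 [(248, [0.525, 0.195, 0.064]), (254, [0.528, 0.194, 0.064]), (306, [0.549, 0.19, 0.065]), (312, [0.552, 0.19, 0.065])]
268 [(248, [0.526, 0.195, 0.068]), (254, [0.528, 0.194, 0.067]), (306, [0.549, 0.19, 0.069]), (312, [0.551, 0.19, 0.069])]
272 [(248, [0.526, 0.195, 0.072]), (254, [0.528, 0.195, 0.073]), (306, [0.549, 0.19, 0.072]), (312, [0.551, 0.19, 0.072])]
276 [(248, [0.526, 0.195, 0.075]), (254, [0.529, 0.195, 0.076]), (306, [0.548, 0.19, 0.075]), (312, [0.551, 0.189, 0.075])]
280 [(248, [0.526, 0.195, 0.078]), (254, [0.528, 0.193, 0.076]), (306, [0.548, 0.19, 0.078]), (312, [0.551, 0.19, 0.079])]
284 [(248, [0.526, 0.195, 0.081]), (254, [0.528, 0.192, 0.076]), (306, [0.548, 0.19, 0.081]), (312, [0.55, 0.189, 0.081])]
288 [(248, [0.527, 0.195, 0.086]), (254, [0.527, 0.19, 0.076]), (306, [0.548, 0.189, 0.083]), (312, [0.55, 0.19, 0.085])]
292 [(248, [0.527, 0.195, 0.088]), (254, [0.527, 0.188, 0.077]), (306, [0.547, 0.188, 0.083]), (312, [0.55, 0.189, 0.087])]
296 [(248, [0.527, 0.195, 0.09]), (254, [0.527, 0.187, 0.078]), (306, [0.547, 0.186, 0.082]), (312, [0.549, 0.19, 0.09])]
```

Run:
```python
from h import *
from plant import *
gripper_to(.055)
r=move_l([.536,.183,-.006],feed=.08,max_force=6); o=observe(); print(r,o['eef_pos'],o['time_s'],o['ft_force'])
if not r:
    gripper_to(.02,f_grip=30); o=observe(); print(o['opening'],o['eef_pos'],o['ft_force'],o['time_s'])
snap("wrist","w_pick2")
f='w_pick2.npz'
for v in range(240,300,5): print(v,[ (u,dep(f,u,v).round(3).tolist()) for u in (238,245,315,322)])
```

```text
False [ 0.53539982  0.18289345 -0.00680692] 9.2417 [0.60277641 1.02457257 0.57453805]
0.03523501673633996 [ 0.5365133   0.1831214  -0.00543722] [0.81601469 0.52675809 1.02052972] 9.5417
240 [(238, [0.526, 0.21, 0.041]), (245, [0.529, 0.209, 0.042]), (315, [0.555, 0.204, 0.041]), (322, [0.558, 0.204, 0.043])]
245 [(238, [0.526, 0.208, 0.042]), (245, [0.528, 0.207, 0.042]), (315, [0.555, 0.201, 0.041]), (322, [0.557, 0.201, 0.042])]
250 [(238, [0.552, 0.256, 0.168]), (245, [0.528, 0.205, 0.041]), (315, [0.554, 0.2, 0.042]), (322, [0.557, 0.199, 0.042])]
255 [(238, [0.524, 0.204, 0.042]), (245, [0.527, 0.203, 0.041]), (315, [0.554, 0.198, 0.042]), (322, [0.557, 0.197, 0.042])]
260 [(238, [0.524, 0.202, 0.042]), (245, [0.527, 0.201, 0.041]), (315, [0.554, 0.196, 0.042]), (322, [0.556, 0.195, 0.042])]
265 [(238, [0.523, 0.199, 0.041]), (245, [0.526, 0.199, 0.041]), (315, [0.553, 0.194, 0.042]), (322, [0.556, 0.192, 0.041])]
270 [(238, [0.523, 0.197, 0.041]), (245, [0.525, 0.196, 0.041]), (315, [0.553, 0.191, 0.041]), (322, [0.556, 0.19, 0.041])]
275 [(238, [0.522, 0.195, 0.041]), (245, [0.525, 0.195, 0.043]), (315, [0.552, 0.189, 0.043]), (322, [0.555, 0.188, 0.041])]
280 [(238, [0.521, 0.193, 0.04]), (245, [0.525, 0.193, 0.042]), (315, [0.552, 0.187, 0.042]), (322, [0.555, 0.186, 0.041])]
285 [(238, [0.521, 0.191, 0.042]), (245, [0.524, 0.19, 0.041]), (315, [0.552, 0.185, 0.042]), (322, [0.554, 0.184, 0.042])]
290 [(238, [0.521, 0.189, 0.042]), (245, [0.524, 0.189, 0.043]), (315, [0.551, 0.182, 0.042]), (322, [0.554, 0.181, 0.04])]
295 [(238, [0.52, 0.186, 0.041]), (245, [0.523, 0.186, 0.042]), (315, [0.551, 0.18, 0.041]), (322, [0.554, 0.179, 0.042])]
```

View pics/w_pick2.png

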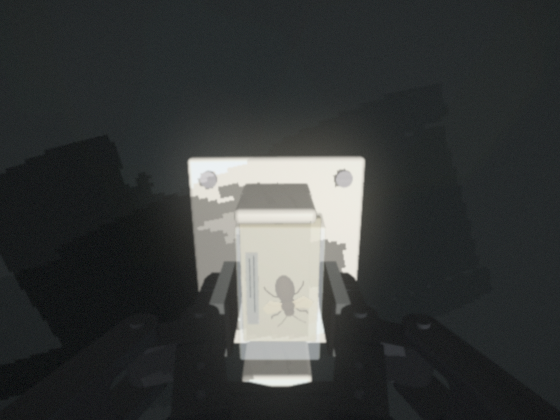

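Run:
```python
from h import *
f='w_pick2.npz'
for v in range(250,300,4): print(v,[ (u,dep(f,u,v).round(3).tolist()) for u in (222,230,234,328,332,340)])
```

```text
250 [(222, [0.509, 0.193, 0.005]), (230, [0.513, 0.192, 0.005]), (234, [0.515, 0.192, 0.006]), (328, [0.562, 0.182, 0.005]), (332, [0.563, 0.181, 0.005]), (340, [0.567, 0.18, 0.005])]
254 [(222, [0.509, 0.191, 0.005]), (230, [0.512, 0.19, 0.004]), (234, [0.514, 0.189, 0.004]), (328, [0.561, 0.179, 0.004]), (332, [0.563, 0.179, 0.004]), (340, [0.567, 0.178, 0.005])]
258 [(222, [0.508, 0.189, 0.005]), (230, [0.512, 0.188, 0.005]), (234, [0.514, 0.188, 0.006]), (328, [0.561, 0.177, 0.005]), (332, [0.563, 0.177, 0.004]), (340, [0.567, 0.176, 0.006])]
262 [(222, [0.507, 0.186, 0.004]), (230, [0.518, 0.197, 0.031]), (234, [0.52, 0.197, 0.031]), (328, [0.559, 0.188, 0.03]), (332, [0.561, 0.188, 0.031]), (340, [0.566, 0.174, 0.005])]
266 [(222, [0.515, 0.197, 0.035]), (230, [0.518, 0.196, 0.034]), (234, [0.52, 0.196, 0.034]), (328, [0.559, 0.189, 0.036]), (332, [0.56, 0.188, 0.035]), (340, [0.566, 0.172, 0.005])]
270 [(222, [0.516, 0.198, 0.039]), (230, [0.519, 0.197, 0.039]), (234, [0.521, 0.197, 0.039]), (328, [0.558, 0.188, 0.038]), (332, [0.56, 0.188, 0.039]), (340, [0.566, 0.169, 0.004]
[... 587 characters left out ...]
), (230, [0.52, 0.196, 0.051]), (234, [0.521, 0.194, 0.047]), (328, [0.556, 0.189, 0.052]), (332, [0.558, 0.188, 0.052]), (340, [0.561, 0.188, 0.052])]
290 [(222, [0.518, 0.197, 0.055]), (230, [0.521, 0.197, 0.055]), (234, [0.521, 0.192, 0.048]), (328, [0.556, 0.188, 0.054]), (332, [0.557, 0.189, 0.055]), (340, [0.56, 0.188, 0.054])]
294 [(222, [0.518, 0.196, 0.057]), (230, [0.521, 0.196, 0.057]), (234, [0.52, 0.19, 0.047]), (328, [0.556, 0.188, 0.055]), (332, [0.557, 0.188, 0.057]), (340, [0.56, 0.188, 0.058])]
298 [(222, [0.519, 0.196, 0.059]), (230, [0.521, 0.195, 0.058]), (234, [0.52, 0.189, 0.048]), (328, [0.555, 0.186, 0.056]), (332, [0.557, 0.189, 0.06]), (340, [0.559, 0.189, 0.061])]
```

Run:
```python
from h import *
from plant import *
p2=np.pi/2
move_l([.536,.183,.07],feed=.1)
o=observe(); print(o['opening'],o['time_s'])
movep([.48,0.0,.06],[0,p2,-.02-p2])
print(observe()['opening'],observe()['time_s'])
move_l([.48,0.0,-.022],feed=.12)
r=move_l([.48,0.0,-.036],feed=.03,max_force=4); o=observe(); print(r,o['eef_pos'],o['ft_force'],o['opening'],o['time_s'])
snap("wrist","w_set")
```

```text
0.03477886397636807 10.5
0.03515257602015856 11.2917
True [ 4.80850789e-01 -1.63136186e-04 -3.18035546e-02] [ 0.41451476 -0.39486246  2.48064674] 0.03536496755400657 12.5167
```

View pics/w_set.png

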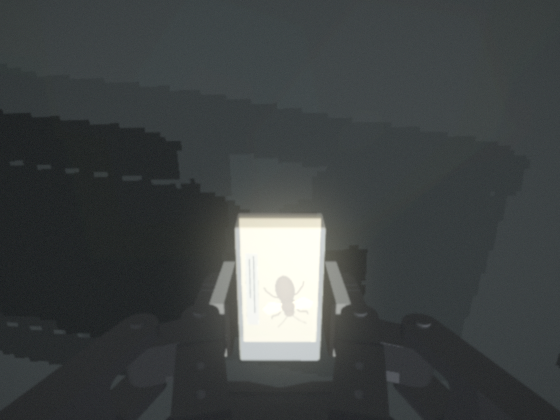

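Run:
```python
from h import *
from plant import *
p2=np.pi/2
gripper_to(.06)
move_l([.48,0.0,.06],feed=.15)
gripper_to(.085)
movep([.50,0.0,.06],[0,p2,-.02])
snap("wrist","w_bench"); o=observe(); print(o['eef_pos'],o['time_s'])
im=cv2.imread('pics/w_bench.png'); cv2.imwrite('pics/w_bench_c.png',cv2.resize(im[120:320,160:400],None,fx=3.2,fy=3,interpolation=cv2.INTER_CUBIC))
```

```text
[4.99939318e-01 2.20027621e-05 5.99558049e-02] 15.5167
```

View pics/w_bench_c.png

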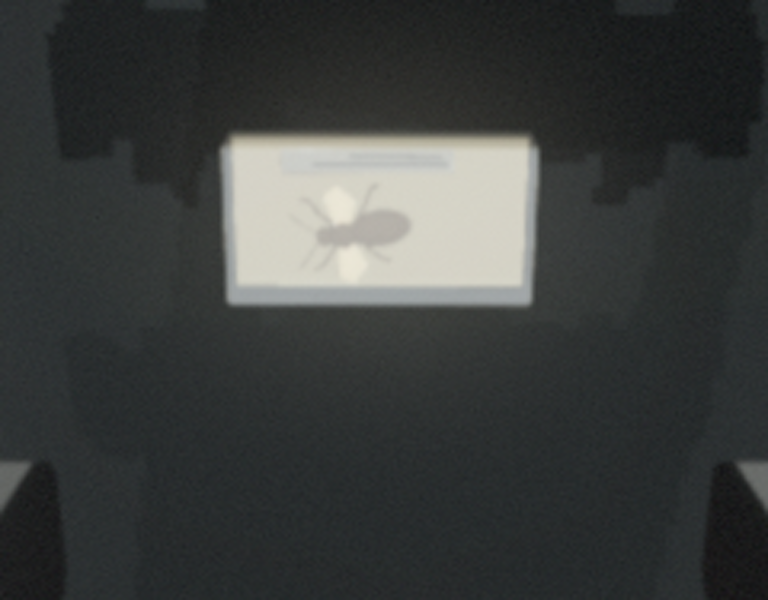

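Run:
```python
from h import *
f='w_bench.npz'
D=lambda u,v,h:onz(f,160+u/3.2-.35,120+v/3-.33,h)
for h,c in [(.017,[(222,145),(538,145),(532,305),(230,305)])]:
    P=np.array([D(u,v,h) for u,v in c]);print(P.round(4).tolist(),P.mean(0).round(4),np.linalg.norm(P[0]-P[1]),np.linalg.norm(P[0]-P[3]),np.linalg.norm(P[3]-P[2]))
pr=proj(f,[[x,y,h] for h in (.017,0) for x in (.462,.498) for y in (.032,-.032)])
print(((pr-[160,120])*[3.2,3]).round(0).tolist())
```

```text
[[0.4621, -0.032, 0.017], [0.4635, 0.0295, 0.017], [0.4986, 0.0289, 0.017], [0.4972, -0.0327, 0.017]] [ 0.4803 -0.0016  0.017 ] 0.061565192990868704 0.035145848748996615 0.06161220258246297
[[550.0, 137.0], [221.0, 144.0], [546.0, 301.0], [232.0, 307.0], [538.0, 124.0], [232.0, 130.0], [535.0, 278.0], [242.0, 283.0]]
```

Run:
```python
from h import *
from plant import *
p2=np.pi/2
movep([.4803,-.0015,.03],[0,p2,-.02])
r=move_l([.4803,-.0015,-.037],feed=.08,max_force=5); o=observe(); print(r,o['eef_pos'],o['time_s'],o['ft_force'])
if not r:
    gripper_to(.05,f_grip=35); o=observe(); print(o['opening'],o['eef_pos'],o['ft_force'],o['time_s'])
snap("wrist","w_re")
f='w_re.npz'
```

```text
False [ 0.48083332 -0.0015811  -0.03657799] 16.775 [ 0.38054469 -0.36629387 -0.08240252]
0.06336092378692314 [ 0.48112305 -0.00162803 -0.03616974] [-1.22748429  0.27237403  5.1924009 ] 17.1083
```

View pics/w_re.png

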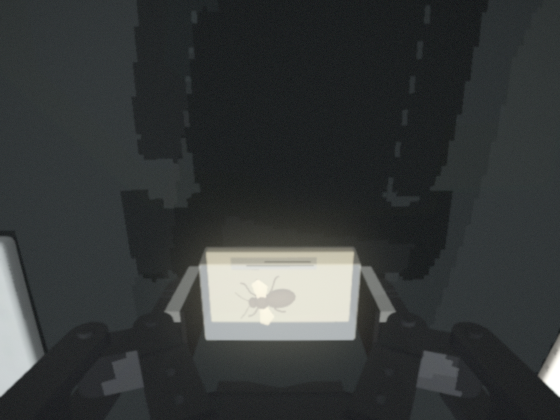

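Run:
```python
from h import *
f='w_re.npz'
for v in range(256,300,4): print(v,[ (u,dep(f,u,v).round(3).tolist()) for u in (180,188,194,368,374,380)])
```

```text
256 [(180, [0.467, -0.046, -0.0]), (188, [0.467, -0.042, -0.001]), (194, [0.468, -0.04, -0.002]), (368, [0.469, 0.035, -0.001]), (374, [0.469, 0.038, -0.001]), (380, [0.469, 0.041, -0.001])]
260 [(180, [0.469, -0.046, -0.002]), (188, [0.469, -0.043, -0.001]), (194, [0.469, -0.04, -0.001]), (368, [0.471, 0.036, -0.001]), (374, [0.47, 0.038, -0.0]), (380, [0.471, 0.041, -0.001])]
264 [(180, [0.471, -0.046, -0.001]), (188, [0.471, -0.043, -0.002]), (194, [0.471, -0.04, -0.001]), (368, [0.472, 0.035, 0.0]), (374, [0.473, 0.038, -0.001]), (380, [0.473, 0.041, -0.001])]
268 [(180, [0.473, -0.046, -0.001]), (188, [0.469, -0.041, 0.007]), (194, [0.47, -0.039, 0.005]), (368, [0.471, 0.034, 0.006]), (374, [0.474, 0.038, 0.0]), (380, [0.475, 0.041, -0.001])]
272 [(180, [0.475, -0.047, -0.001]), (188, [0.469, -0.04, 0.011]), (194, [0.47, -0.038, 0.009]), (368, [0.404, -0.002, 0.137]), (374, [0.476, 0.039, -0.001]), (380, [0.476, 0.041, -0.0])]
276 [(180, [0.477, -0.047, -0.001]), (188, [0.47, -0.039, 0.012]), (194, [0.47, -0.037, 0.013]), (368, [0.471, 0.032, 0.012]), (374, [0.471, 0.035, 0.013]
[... 261 characters left out ...]
[0.469, -0.037, 0.019]), (194, [0.469, -0.035, 0.02]), (368, [0.471, 0.031, 0.02]), (374, [0.471, 0.033, 0.019]), (380, [0.475, 0.037, 0.013])]
288 [(180, [0.47, -0.04, 0.022]), (188, [0.47, -0.037, 0.022]), (194, [0.469, -0.034, 0.023]), (368, [0.471, 0.03, 0.022]), (374, [0.47, 0.032, 0.024]), (380, [0.471, 0.034, 0.023])]
292 [(180, [0.469, -0.039, 0.025]), (188, [0.469, -0.036, 0.025]), (194, [0.47, -0.034, 0.024]), (368, [0.471, 0.029, 0.025]), (374, [0.471, 0.031, 0.025]), (380, [0.47, 0.033, 0.026])]
296 [(180, [0.469, -0.038, 0.028]), (188, [0.469, -0.035, 0.029]), (194, [0.472, -0.034, 0.025]), (368, [0.471, 0.029, 0.028]), (374, [0.471, 0.031, 0.029]), (380, [0.471, 0.033, 0.028])]
```

Run:
```python
from h import *
from plant import *
p2=np.pi/2
move_l([.4803,-.0015,.065],feed=.12); print(observe()['opening'])
movep([.5352,-.185,.065],[0,p2,-.019])
move_l([.5352,-.185,.03],feed=.08)
o=observe(); print(o['opening'],o['eef_pos'],o['time_s'],o['ft_force'])
snap("wrist","w_over")
snap("scene","s_over")
im=cv2.imread('pics/s_over.png'); cv2.imwrite('pics/s_over_c.png',cv2.resize(im[120:290,220:390],None,fx=3.4,fy=3.4,interpolation=cv2.INTER_CUBIC))
```

```text
0.06321019037490272
0.06287519874652464 [ 0.53491903 -0.18464728  0.02947604] 19.5333 [-0.25580314 -0.02322974 -0.07676756]
```

View pics/w_over.png

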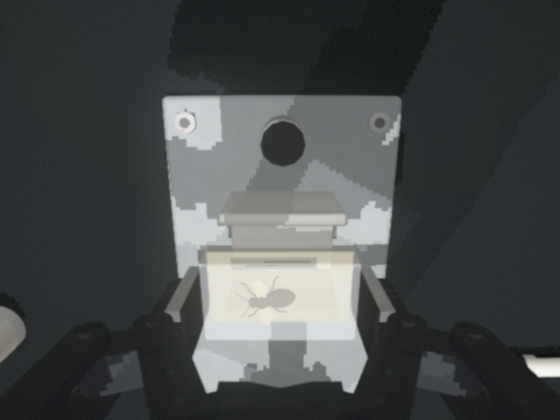

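View pics/s_over_c.png

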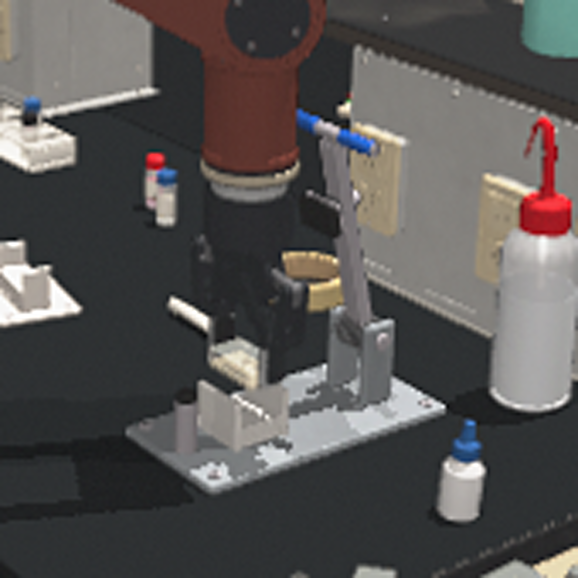

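Run:
```python
from h import *
f='w_over.npz'
im=cv2.imread('pics/w_over.png'); cv2.imwrite('pics/w_over_c.png',cv2.resize(im[180:360,180:390],None,fx=3.6,fy=3.3,interpolation=cv2.INTER_CUBIC))
for u,v in [(220,216),(346,216),(220,224),(346,224),(280,219)]: print(onz(f,u,v,.054).round(4),dep(f,u,v).round(4))
print(onz(f,283,143,.065))
# predicted outlines
c,s=np.cos(-.019),np.sin(-.019)
W=lambda x,y,z:[.535+c*x-s*y,-.185+s*x+c*y,z]
print(proj(f,[W(-28,29,54) if 0 else W(-.028,.029,.054),W(-.028,-.029,.054),W(-.022,.029,.054),W(-.022,-.029,.054),W(.022,.029,.054),W(.022,-.029,.054)]).round(1).tolist())
```

```text
[ 0.5066 -0.2121  0.054 ] [ 0.5067 -0.2122  0.0538]
[ 0.5077 -0.1558  0.054 ] [ 0.5224 -0.1471  0.0095]
[ 0.5104 -0.2124  0.054 ] [ 0.5114 -0.213   0.0511]
[ 0.5115 -0.1556  0.054 ] [ 0.5275 -0.1469  0.0092]
[ 0.5086 -0.1853  0.054 ] [ 0.509  -0.1854  0.0527]
[ 0.47372353 -0.18353744  0.065     ]
[[346.7, 215.6], [217.0, 215.7], [345.9, 228.2], [217.8, 228.3], [340.6, 312.1], [222.8, 312.2]]
```

View pics/w_over_c.png

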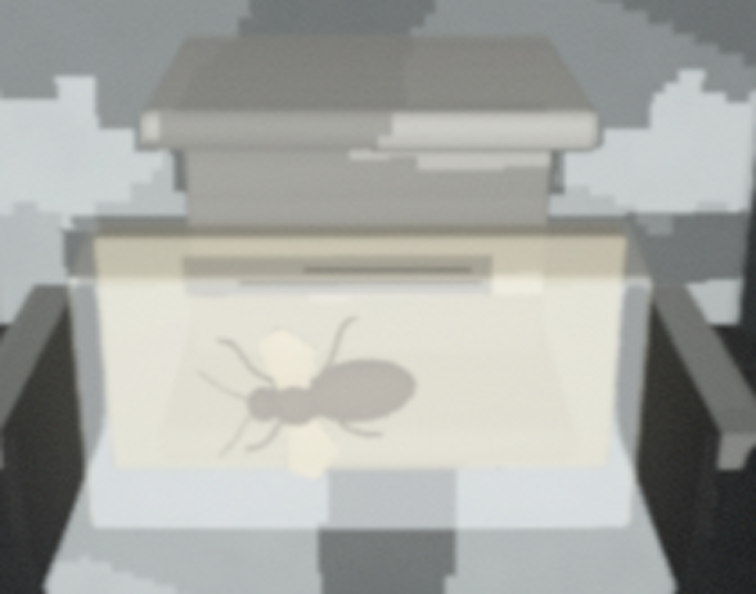

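Run:
```python
from h import *
from plant import *
f='w_over.npz'
print('blk front top edge', onz(f,280,180+278/3.3,.0825), 'back bottom?',onz(f,280,180+527/3.3,.0825),onz(f,180+70/3.6,180+290/3.3,.0825),onz(f,180+650/3.6,180+290/3.3,.0825))
x,y=.5344,-.1847
r=move_l([x,y,.0],feed=.06,max_force=6); print(r)
r2=move_l([x,y,-.012],feed=.025,max_force=4); o=observe(); print(r2,o['eef_pos'],o['ft_force'],o['opening'],o['time_s'])
snap("wrist","w_nest")
```

```text
blk front top edge [ 0.51702238 -0.18557725  0.0825    ] back bottom? [ 0.5512186  -0.18623222  0.0825    ] [ 0.5180075  -0.21625695  0.0825    ] [ 0.51924495 -0.15493716  0.0825    ]
False
True [ 0.53513769 -0.18507707 -0.00641262] [-0.32739511 -0.05028165  3.76982941] 0.06327474293986074 20.65
```

View pics/w_nest.png

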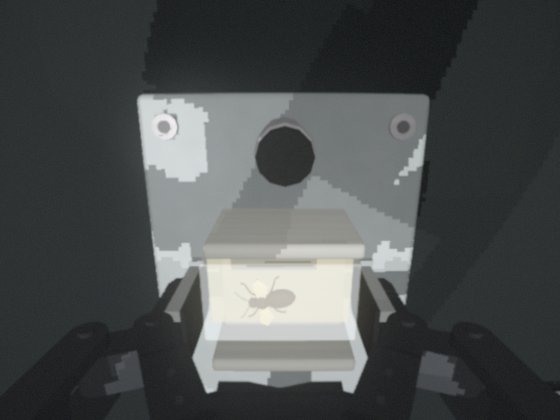

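Run:
```python
from h import *
from plant import *
p2=np.pi/2
gripper_to(.08)
move_l([.5345,-.185,.07],feed=.12)
move_l([.48,-.185,.12],feed=.2)
snap("wrist","w_rel")
gripper_to(.05)
psi=-.019-p2
movep([.52,-.1,.33],[0,p2,psi])
movep([.6215,-.151,.29],[0,p2,psi])
snap("wrist","w_han"); o=observe(); print(o['eef_pos'],o['opening'],o['time_s'])
```

```text
[ 0.62107906 -0.15094688  0.28950043] 0.05008079168906037 24.9167
```

View pics/w_rel.png

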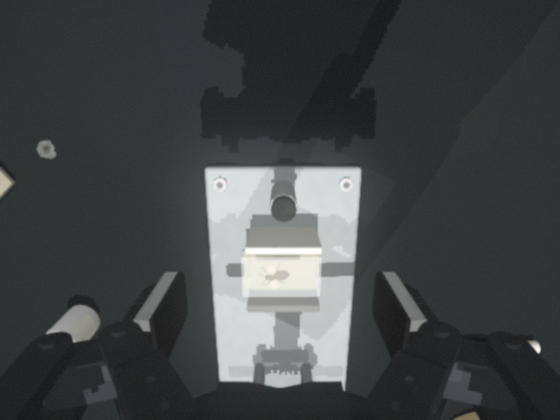

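View pics/w_han.png

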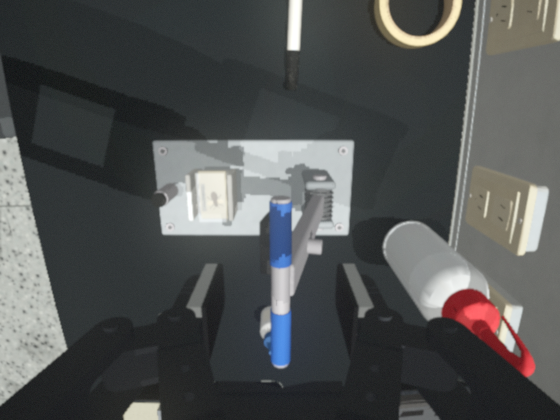

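Run:
```python
from h import *
f='w_han.npz'
for u,v in [(281,198),(281,203),(281,264),(281,314),(281,362)]: print(onz(f,u,v,.2735).round(4),dep(f,u,v).round(4))
c,s=np.cos(-.019),np.sin(-.019)
print(onz(f,272,235,.267),onz(f,291,235,.267))
f='w_rel.npz'
im=cv2.imread('pics/w_rel.png'); cv2.imwrite('pics/w_rel_c.png',cv2.resize(im[200:330,225:345],None,fx=4.5,fy=4.5,interpolation=cv2.INTER_CUBIC))
```

```text
[ 0.6223 -0.127   0.2735] [ 0.6223 -0.1282  0.269 ]
[ 0.6223 -0.1299  0.2735] [ 0.6223 -0.1302  0.2722]
[ 0.6216 -0.1672  0.2735] [ 0.6216 -0.1674  0.273 ]
[ 0.6209 -0.2015  0.2735] [ 0.6209 -0.2027  0.2716]
[ 0.6202 -0.2384  0.2735] [ 0.6202 -0.239   0.2727]
[ 0.61653697 -0.15133098  0.267     ] [ 0.6278085  -0.15154931  0.267     ]
```

View pics/w_rel_c.png

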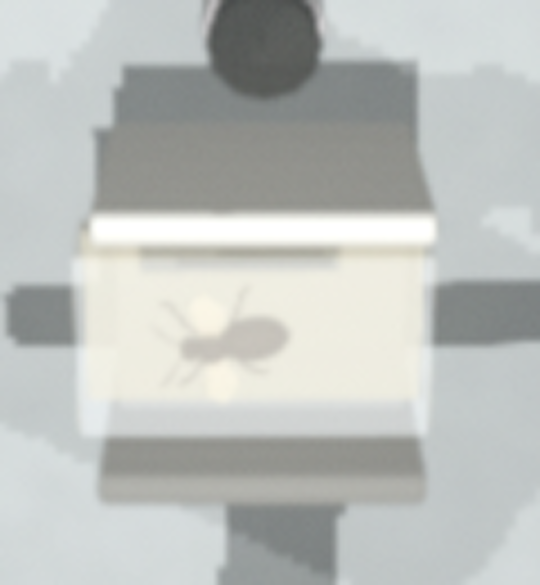

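Run:
```python
from h import *
f='w_rel.npz'
D=lambda u,v,h:onz(f,225+u/4.5-.4,200+v/4.5-.4,h).round(4)
print('blk',D(74,260,.047),D(435,260,.047),D(80,435,.047),D(428,435,.047))
print('wall near',D(90,230,.054),D(436,230,.054),'far',D(99,490,.054),D(426,490,.054))
print('wall in edges',D(265,247,.054),'far in(top)',D(265,477,.054),D(265,505,.054), D(265,212,.054))
```

```text
blk [ 0.5168 -0.2166  0.047 ] [ 0.5181 -0.1551  0.047 ] [ 0.5509 -0.2175  0.047 ] [ 0.5522 -0.1557  0.047 ]
wall near [ 0.5083 -0.2128  0.054 ] [ 0.5094 -0.1559  0.054 ] far [ 0.5577 -0.2138  0.054 ] [ 0.5589 -0.1567  0.054 ]
wall in edges [ 0.5119 -0.1841  0.054 ] far in(top) [ 0.5557 -0.1848  0.054 ] [ 0.5613 -0.1849  0.054 ] [ 0.5056 -0.184   0.054 ]
```

Run:
```python
from h import *
from plant import *
r=move_l([.6221,-.151,.217],feed=.1,max_force=6); o=observe(); print(r,o['eef_pos'],o['ft_force'])
if not r:
    gripper_to(.0,f_grip=60); o=observe(); print(o['opening'],o['eef_pos'],o['ft_force'],o['torque'],o['time_s'])
snap("wrist","w_grip"); snap("scene","s_grip")
im=cv2.imread('pics/s_grip.png'); cv2.imwrite('pics/s_grip_c.png',cv2.resize(im[100:270,220:390],None,fx=3.4,fy=3.4,interpolation=cv2.INTER_CUBIC))
```

```text
False [ 0.62256131 -0.15114936  0.21787639] [-0.29114331  0.10521514  0.83934777]
0.011525483065655312 [ 0.62186449 -0.15116224  0.21788187] [-5.43061465  0.63087833  5.48598719] [ 0.05283203  0.77553211 -0.01880805] 26.2333
```

View pics/w_grip.png

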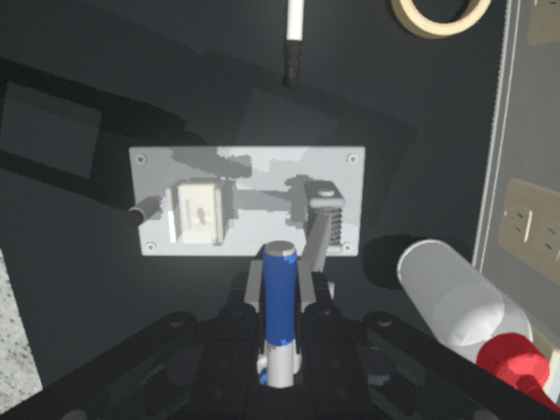

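View pics/s_grip_c.png

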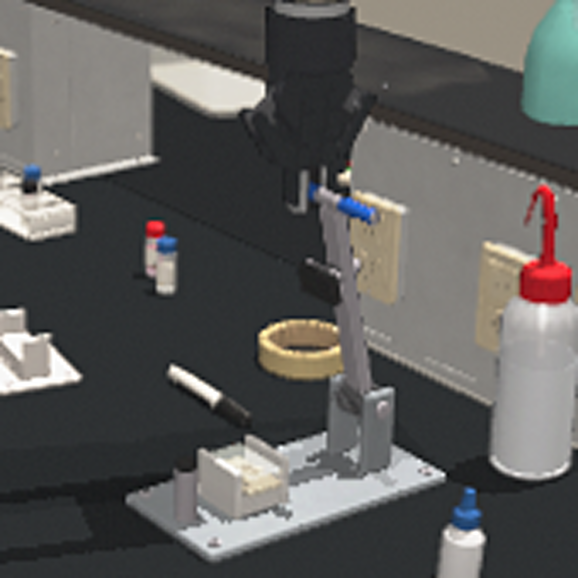

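```bash
cat > arc.py <<'E'
import numpy as np
c,s=np.cos(-.019),np.sin(-.019)
T0=1.35
def tcp(th,dr=0.):
    R=.2+dr
    dx=-(R*np.cos(th)-.2*np.cos(T0)); dz=R*np.sin(th)-.2*np.sin(T0)
    return [.6221+c*dx,-.151+s*dx,.217+dz]
E
python3 - <<'E'
from h import *
from plant import *
from arc import *
for th in np.arange(1.3,0.69,-.1):
    r=move_l(tcp(th),feed=.08,max_force=25); o=observe(); F=o['ft_force']
    er=np.array([-np.cos(th),0,np.sin(th)]); et=np.array([np.sin(th),0,np.cos(th)])
    print(round(th,2),r,F.round(1),'rad',round(F@er,1),'tan',round(F@et,1),round(o['opening'],4),round(o['time_s'],2))
    if r: break
snap("scene","s_mid")
im=cv2.imread('pics/s_mid.png'); cv2.imwrite('pics/s_mid_c.png',cv2.resize(im[100:270,220:390],None,fx=3.4,fy=3.4,interpolation=cv2.INTER_CUBIC))
E
```

```text
1.3 False [ 1.2 -0.5  4.6] rad 4.1 tan 2.4 0.0118 26.61
1.2 False [1.6 0.2 4.4] rad 3.6 tan 3.1 0.0118 27.01
1.1 False [1.  0.  1.4] rad 0.8 tan 1.6 0.0118 27.41
1.0 False [ 1.3 -0.3  3.4] rad 2.2 tan 2.9 0.0115 27.81
0.9 False [2.3 0.3 3.3] rad 1.2 tan 3.8 0.0118 28.21
0.8 False [ 6.3 -1.1  0. ] rad -4.4 tan 4.5 0.0118 28.61
0.7 False [ 7.2 -0.4 -0.6] rad -5.9 tan 4.2 0.0118 29.01
```

View pics/s_mid_c.png

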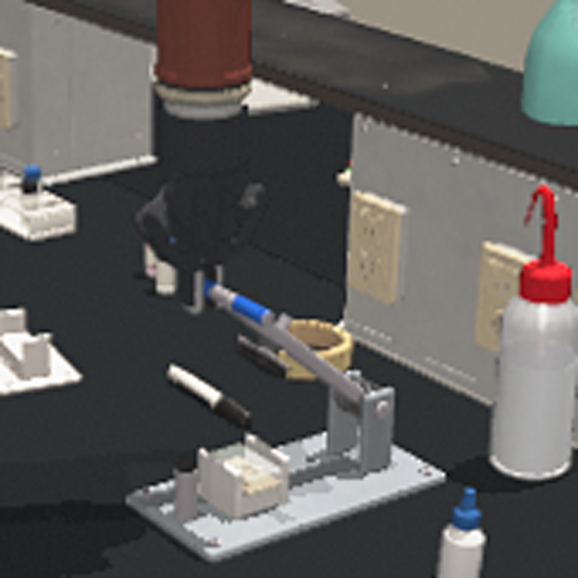

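Run:
```python
from h import *
from plant import *
from arc import *
dr=-.0003; log=[]
for th in [.6,.5,.4,.3,.2,.1,.05,0.02]:
    r=move_l(tcp(th,dr),feed=.08,max_force=35); o=observe(); F=o['ft_force']
    er=np.array([-np.cos(th),0,np.sin(th)]); et=np.array([np.sin(th),0,np.cos(th)])
    print(round(th,2),r,F.round(1),'rad',round(F@er,1),'tan',round(F@et,1),'dr',round(dr,4),round(o['eef_pos'][2]-tcp(th,dr)[2],4),round(o['opening'],4),round(o['time_s'],2))
    if r: break
    if abs(F@er)>5: dr+=np.clip(.00008*(F@er),-.001,.001)
p=np.array(tcp(0.0,dr))
for k in range(5):
    p[2]-=.001 if k else 0
    r=move_l(p,feed=.05,max_force=30); o=observe(); print(p[2].round(4),r,o['ft_force'].round(1),o['eef_pos'].round(4),round(o['time_s'],2))
    if r or o['ft_force'][2]>16: break
np.save('bottom.npy',np.r_[p,dr])
snap("scene","s_bot"); snap("wrist","w_bot")
im=cv2.imread('pics/s_bot.png'); cv2.imwrite('pics/s_bot_c.png',cv2.resize(im[130:300,220:390],None,fx=3.4,fy=3.4,interpolation=cv2.INTER_CUBIC))
```

```text
0.6 False [5.2 0.4 2.1] rad -3.2 tan 4.7 dr -0.0003 0.0 0.0114 29.46
0.5 False [5.9 0.8 2.4] rad -4.0 tan 5.0 dr -0.0003 -0.0001 0.0114 29.86
0.4 False [5.7 0.3 4.4] rad -3.5 tan 6.2 dr -0.0003 -0.0001 0.0116 30.26
0.3 False [4.4 0.9 3.8] rad -3.1 tan 4.9 dr -0.0003 -0.0002 0.0117 30.66
0.2 False [3.4 0.7 5.2] rad -2.3 tan 5.8 dr -0.0003 -0.0002 0.0118 31.06
0.1 False [1.6 0.7 5.4] rad -1.1 tan 5.5 dr -0.0003 -0.0001 0.0115 31.46
0.05 False [ 0.7 -1.3  4.3] rad -0.5 tan 4.3 dr -0.0003 -0.0003 0.0116 31.73
0.02 False [-2.6 -0.8  4.8] rad 2.7 tan 4.7 dr -0.0003 -0.0001 0.0117 31.98
0.0219 False [-4.2 -0.1  8.2] [ 0.4652 -0.148   0.0222] 32.23
0.0209 False [-5.4 -1.3  7.9] [ 0.4651 -0.148   0.0213] 32.48
0.0199 False [-5.6 -0.2 10.5] [ 0.4651 -0.148   0.0204] 32.73
0.0189 False [-6.5 -0.7 10.3] [ 0.4651 -0.148   0.0194] 32.98
0.0179 False [-6.8  0.4 10.3] [ 0.4651 -0.148   0.0185] 33.23
```

View pics/s_bot_c.png

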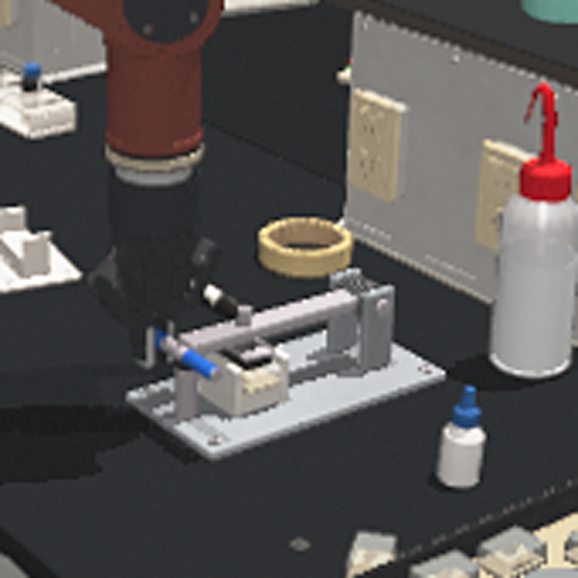

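View pics/w_bot.png

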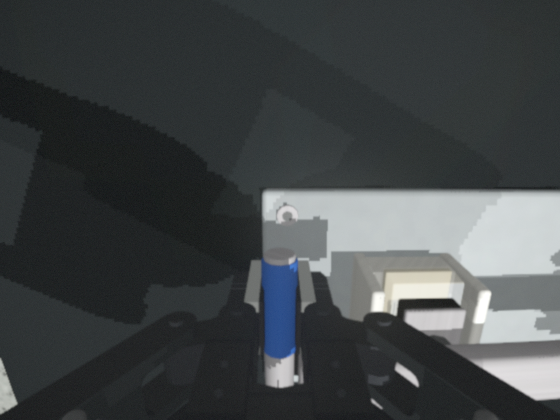

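Run:
```python
from h import *
f='w_bot.npz'
for u,v in [(281,262),(281,275),(281,300),(281,330),(281,345),(520,360),(540,365),(500,365)]: print(u,v,dep(f,u,v).round(4))
f='w_grip.npz'
print('start');
for u,v in [(281,255),(281,275),(281,300),(281,330)]: print(u,v,dep(f,u,v).round(4))
```

```text
281 262 [ 0.4661 -0.1264  0.08  ]
281 275 [ 0.466  -0.1315  0.0801]
281 300 [ 0.4659 -0.1408  0.0813]
281 330 [ 0.4656 -0.1541  0.0807]
281 345 [ 0.4655 -0.1615  0.08  ]
520 360 [ 0.5635 -0.1741  0.0786]
540 365 [ 0.5727 -0.1768  0.0793]
500 365 [ 0.5538 -0.1744  0.0805]
start
281 255 [ 0.6228 -0.1304  0.2715]
281 275 [ 0.6226 -0.1383  0.2722]
281 300 [ 0.6224 -0.149   0.2725]
281 330 [ 0.6222 -0.1626  0.2727]
```

Run:
```python
from h import *
from plant import *
gripper_to(.0,f_grip=110); o=observe(); print(o['opening'],o['ft_force'].round(1),o['time_s'])
b=np.load('bottom.npy'); p=b[:3].copy()
for k in range(8):
    p[2]-=.001
    r=move_l(p,feed=.05,max_force=30); o=observe(); print(p[2].round(4),r,o['ft_force'].round(1),o['eef_pos'].round(4),round(o['time_s'],2))
    if r or o['ft_force'][2]>20: break
np.save('bottom.npy',np.r_[p,b[3]])
snap("wrist","w_bot2")
f='w_bot2.npz'
for u,v in [(281,275),(281,290),(281,300),(281,320),(281,330),(540,365)]: print(u,v,dep(f,u,v).round(4))
```

```text
0.010809465095123406 [-5.7 -0.6 11. ] 33.55
0.0169 False [-6.7  0.2 10.6] [ 0.4651 -0.148   0.0176] 33.8
0.0159 False [-7.5 -0.7 12.8] [ 0.4651 -0.148   0.0166] 34.05
0.0149 False [-6.7  0.1 12.3] [ 0.4651 -0.148   0.0157] 34.3
0.0139 False [-9.1  0.5 14.9] [ 0.4651 -0.148   0.015 ] 34.55
0.0129 False [-9.6  1.8 19.7] [ 0.4651 -0.148   0.0144] 34.8
0.0119 False [-12.6   2.1  22.9] [ 0.4651 -0.148   0.0138] 35.05
281 275 [ 0.4661 -0.1308  0.0767]
281 290 [ 0.466  -0.1365  0.0771]
281 300 [ 0.4659 -0.1408  0.0768]
281 320 [ 0.4658 -0.149   0.0771]
281 330 [ 0.4657 -0.1545  0.0754]
540 365 [ 0.5714 -0.1756  0.0759]
```

Run:
```python
from h import *
from plant import *
from arc import *
hold(.7); gripper_to(.0,f_grip=80); o=observe(); print(o['time_s'],o['ft_force'].round(1),o['opening'])
b=np.load('bottom.npy'); dr=0.
z0=.0145
def P(th,dr):
    R=.2+dr; d=.2-R*np.cos(th)
    return [b[0]+c*d,b[1]+s*d,z0+R*np.sin(th)]
ths=np.linspace(.15,1.35,9); L=[]
for th in ths:
    r=move_l(P(th,dr),feed=.12,max_force=45); o=observe(); F=o['ft_force']
    er=np.array([-np.cos(th),0,np.sin(th)]); et=np.array([np.sin(th),0,np.cos(th)])
    L.append((round(th,2),r,F.round(1).tolist(),'rad',round(F@er,1),'tan',round(F@et,1),'dr',round(dr,4),round(o['opening'],4),round(o['time_s'],2)))
    if abs(F@er)>6: dr+=np.clip(.0001*(F@er),-.002,.002)
for l in L: print(*l)
snap("wrist","w_up"); snap("scene","s_up")
f='w_up.npz'
for u,v in [(281,265),(281,275),(281,300),(281,330)]: print(u,v,dep(f,u,v).round(4))
print(observe()['eef_pos'])
im=cv2.imread('pics/s_up.png'); cv2.imwrite('pics/s_up_c.png',cv2.resize(im[100:270,220:390],None,fx=3.4,fy=3.4,interpolation=cv2.INTER_CUBIC))
```

```text
36.0167 [-12.4   2.   22.9] 0.010796594614424133
0.15 False [-3.9, -3.0, 2.2] rad 4.2 tan 1.6 dr 0.0 0.0107 36.44
0.3 False [-10.5, -1.4, 7.7] rad 12.3 tan 4.3 dr 0.0 0.0108 36.84
0.45 False [-11.6, -1.3, 12.5] rad 15.9 tan 6.2 dr 0.0012 0.0107 37.24
0.6 False [-4.8, -3.8, 1.9] rad 5.1 tan -1.1 dr 0.0028 0.0105 37.64
0.75 False [-11.8, -1.5, 10.2] rad 15.6 tan -0.6 dr 0.0028 0.011 38.04
0.9 False [-9.0, -2.4, 9.5] rad 13.0 tan -1.1 dr 0.0044 0.0109 38.45
1.05 False [-4.4, -0.9, 12.0] rad 12.6 tan 2.1 dr 0.0057 0.0104 38.86
1.2 False [-4.7, 1.5, 11.3] rad 12.3 tan -0.3 dr 0.0069 0.0112 39.27
1.35 False [-1.3, -7.2, 11.4] rad 11.5 tan 1.2 dr 0.0082 0.0111 39.67
281 265 [ 0.6223 -0.134   0.2731]
281 275 [ 0.6222 -0.1383  0.2728]
281 300 [ 0.622  -0.1489  0.2732]
281 330 [ 0.6217 -0.1633  0.2724]
[ 0.62151519 -0.15109772  0.21866757]
```

View pics/s_up_c.png

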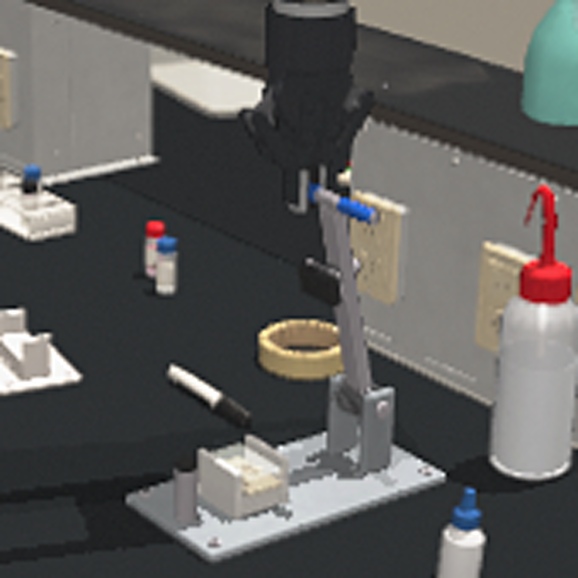

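View pics/w_up.png

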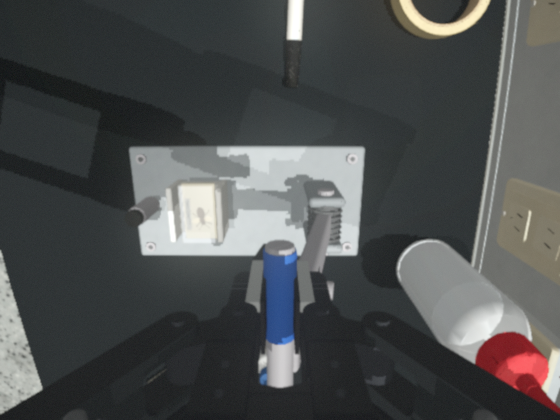

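Run:
```python
from h import *
from plant import *
p=observe()['eef_pos'].copy()
for k in range(4):
    p[0]+=.0007; r=move_l(p,feed=.03,max_force=20); F=observe()['ft_force']; print(p[0],r,F.round(1),observe()['eef_pos'].round(4))
    if F[0]<-6: break
gripper_to(.045); print(observe()['ft_force'].round(1),observe()['time_s'])
move_l([observe()['eef_pos'][0],-.151,.31],feed=.12)
movep([.52,-.1,.34],[0,np.pi/2,-.019-np.pi/2])
movep([.47,-.185,.16],[0,np.pi/2,-.019])
snap("wrist","w_fin"); snap("scene","s_fin"); snap("top","t_fin")
o=observe(); print(o['time_s'],o['ft_force'])
im=cv2.imread('pics/w_fin.png'); cv2.imwrite('pics/w_fin_c.png',cv2.resize(im[150:340,195:375],None,fx=3.4,fy=3.1,interpolation=cv2.INTER_CUBIC))
```

```text
0.6222151927478142 False [ -4.2 -12.8   4.7] [ 0.6219 -0.151   0.2188]
0.6229151927478143 False [-8.3  8.5  8.9] [ 0.6221 -0.1509  0.2188]
[0.  0.2 0.7] 40.7
43.85 [-0.24112904 -0.00449636 -0.06984154]
```

View pics/w_fin_c.png

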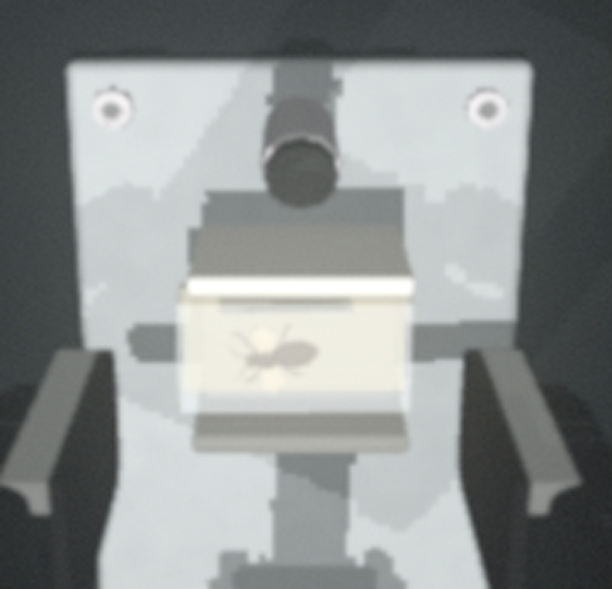

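View pics/s_fin.png

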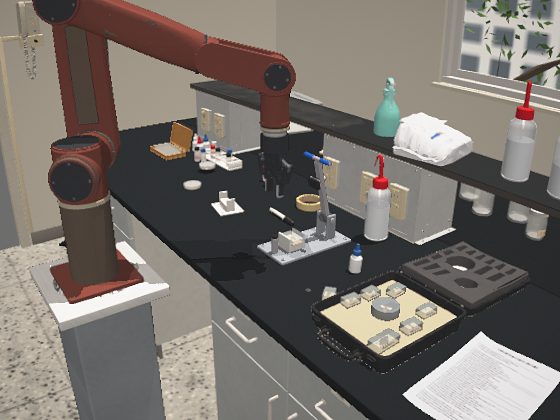

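Run:
```python
from plant import *
print(job_done())
```

```text
the job is handed in; nothing more can be done
None
```

The block is in the press nest and has been pressed. The arm is back at its upper stop, and I handed the job in at about 44 s of the 72 s.

- **Tip offset:** My first close at the stand shut above the block. The wrist depth images showed the fingertips about 35 mm behind the stated TCP, so I corrected heights for that. The next grasp held.
- **Moving the block:** I took it by its sides and set it on the bench. I then took it again by its ends and lowered it into the nest. Contact came at the predicted height both times, within about 0.3 mm, and it was not dropped.
- **Final position of the block:** It lies flat between the nest walls. It measures about 1.5 mm off centre end to end, towards −y. I judged that acceptable and did not correct it.
- **Pressing:** I pulled the arm down until the handle force rose to about 23 N, against the roughly 9 N spring. The bar was at about hinge height. It was on the stop for a little over a second.
- **Slip while pulling down:** The bar rolled or slipped about 8 mm in the pads. I raised the grip before the final push.
- **Return:** The arm rose under grip in about 3.7 s. Forces on the tool stayed below about 20 N. I nudged it against the upper stop before letting go, and it did not snap.
- **After release:** In the last scene picture the arm is up and the nearby objects look where they were. I did not measure the bystanders' positions.

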